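# Pack the microwave power-measuring kit into its foam-lined case

### The arm

A 7-joint arm with a two-finger parallel gripper is mounted at the origin on the work surface. World frame = base frame: x ahead of the robot, y to its left, z up, the work surface at z = 0. Lengths are in m, angles in degrees, forces in N, time in s.
With the tool pointing down it reaches from about 0.425 to 0.95 m from the base axis. Payload 4.7 kg.
Tool frame: the origin (TCP) lies at the very end of the fingers, on their centre line; the grasp point (between the pads) lies 19 mm behind it; z points along the fingers, y is the direction in which the jaws open and shut (so a half turn about z gives the same grasp; the last joint's range is limited). The gripper opens to 85 mm and grips with 20 to 120 N. Pads are 22 mm wide; open, the fingers measure 114 mm over their backs; the gripper's body (76 mm by 85 mm) begins 54 mm behind the grasp point. The pads swing forward as they close: fully open they stand 13 mm farther back than shut.
Start: joints at [-70.239, 26.849, -2.785, 87.806, 1.381, 65.374, -4.715], TCP at [0.246, 0.628, 0.231] pointing down, gripper open.
Joint ranges: [-148.3, 148.3], [-19.14, 114.17], [-79.39, 73.82], [5.75, 140.21], [-59.74, 239.74], [12.07, 113.84], [-152.46, 152.46]. Speed limits (degrees/s): [147.25, 147.25, 180, 180, 180, 180, 180].

### API

Orientations are given as [roll, pitch, yaw] about the fixed x, y, z axes, in that order (R = Rz(yaw) Ry(pitch) Rx(roll)).
In Python, from plant import r, optics, models gives the robot as it stands. The module is installed in compiled form; this text tells all that it offers.
- The arm moves only by the tool move_arm, never from a script. Its argument "targets" is one flat list of numbers, 7 for each row, row after row: the turn, a rotation vector about the tool's x, y, z in rad, then the shift along the tool's x, y, z in m, then the finger opening in m, from 0 to 0.0854. A call has 1 to 8 rows; each row is the pose to reach, as a shift and turn from the pose commanded when the call began, along the tool's axes at that moment; what a row does not reach only later rows make up. A row lasts 1/8 s, in which the tool goes at most 62.5 mm and 10.7 degrees, less where a joint would pass 70% of its speed; a pose out of reach is approached as far as the arm can. A call with a gripper value outside its range is refused whole. The fingers move at their own pace and stop on an object; "squeeze" is the grip in N (left out, the last holds). Time passes only in rows, so rows that repeat a pose let the fingers close. It gives the time, the measured TCP pose, the force and the opening at its end, in the units of the state.
- r.get_state(): the state, without advancing time (a new reading comes with each control period).
- optics.capture(name): name is "scene" or "side" or "wrist"; returns (picture, depth): 384x512x3 uint8, red, green, blue; 384x512 float32, m along the optical axis (not along the pixel's ray), 0 where there is no reading.
- optics.calibration(name): a dict with "fov_y" (degrees; the focal length in pixels is half the picture's height over the tangent of half this angle, whatever the lens; pixels are square), "cx", "cy" (the principal point, pixels), "extrinsics" (4x4, takes a point from world to camera coordinates); the wrist camera has in their place "T_tool_cam" (4x4, takes a point from camera to tool coordinates, whose origin is the TCP and whose axes are the flange's). Camera axes: x right, y down, z forward; pixel columns grow to the right and rows downward; lengths in m; the calibration is good to about 2 mm. The wrist camera is an equidistant fisheye: a pixel r from the principal point sees the ray r / f radians off the axis. A picture is of the moment at which its call begins: read the wrist's pose just before it. calibration takes no time and is no camera call.
- r.finish_job(): hands the job in, once; it reports no verdict.
Trained networks look in the newest picture that a camera, given by its name, has taken for a name from the list of things; names that differ only in an ending like _2 or _b are one class to them, and where a whole thing is asked for, a point or a joint stands for the part that bears it (a point fixed in the world has none). Each returns a list of dicts, best first, with "confidence" (0 to 1); they miss things now and then, are a little off and sometimes report something else, mostly with a low value. They report only what shows in the picture. A call takes as long as a camera call.
- models.trace(target, camera): "pixels" (384x512 bool, what is visible of it) and "bbox" ([centre column, centre row, width, height] in pixels, round what is visible of it).
The state is a dict: "time": time; "q": joint angles; "dq": joint speeds; "tau": joint torques, N m; "ee_pos": TCP position; "orientation": TCP orientation; "ft_force": force on the tool from outside, world axes, zero at the start; "wrist_torque": the same for the moment, N m; "gripper_width": finger opening in m.
Only numpy, scipy, OpenCV 4.12 (cv2) and the standard library are available. Lean on these libraries where they do the work, as an engineer would, in place of code of your own. Each camera call takes 0.05 s, during which the arm holds its last target. There are 200 camera calls.

### The job

Pack the power-measuring kit for recalibration: put the large finned load, the large waveguide adapter, the attenuator and the power sensor into the foam-lined case, each lying or standing as it does now, in the recess cut to its outline and fully down on the recess floor. Set them down gently, do not drop them, and leave the small load and the small waveguide adapter where they are: they belong to another kit.

Things in the scene. Friction and masses are not known exactly. Their poses are not given: they have to be found in the camera images.
- load_c (a point): Large coaxial load, standing: dark round heat sink with upright fins, 56 mm diameter, 36 mm high, a steel connector nut (21 mm diameter, 22 mm high) on its top; 58 mm high in all, about 0.25 kg. The point is on its axis, 29 mm above its underside; z up. Can be taken by the fins or the nut.
- adapter_c (a point): Large brass waveguide adapter standing on its square flange (48 x 48 x 8 mm). A tube, 16 mm along x and 32 mm along y, rises from the flange to 58 mm above the underside. A 16 mm steel coax socket sticks out to +x at 37 mm height, ending 30 mm from the axis. 0.22 kg. The point is on the tube's axis, 29 mm above the underside; z up. Take it across the tube's 32 mm.
- attenuator_c (a point): Attenuator lying on its side: dark square finned body 44 mm wide (x), 44 mm high, 58 mm long (y from -31 to +27 mm), a steel connector at each end along y: a 21 mm nut at +y, a 16 mm socket at -y; 102 mm long in all, 0.28 kg. The point is the middle of its whole length, 22 mm above its underside; z up.
- sensor_c (a point): Power sensor lying flat: smooth light-grey oblong body with dark end bands, 46 mm wide (x), 38 mm high, 78 mm long (y from -52 to +26 mm), one steel connector nut (20 mm diameter) at +y; 104 mm long in all, 0.32 kg. The point is the middle of its whole length, 19 mm above its underside; z up.
- recess_round (a point): Round recess, 72 mm diameter, for the large load. It is cut 8 mm deep in one of four foam blocks (88 mm along x, 134 mm along y) set 2 by 2 in an open black case 188 x 280 mm, fixed to the bench. Recess floors are 22 mm, foam tops 30 mm and the case rim 32 mm above the table. The point is the centre of the recess floor; x, y along the block's short and long sides, z up.
- recess_square (a point): Square recess, 64 x 64 mm, for the large adapter's flange, in another of the case's four foam blocks, which change places. Block size, heights and axes as for the round recess. The point is the centre of the recess floor.
- recess_oblong (a point): Plain oblong recess, 62 mm along x by 120 mm along y, for the power sensor, in another of the four foam blocks (dark grey tops, light grey recess floors). Block size, heights and axes as for the round recess. The point is the centre of the recess floor.
- recess_cross (a point): Cross-shaped recess for the attenuator, in another of the four foam blocks: a middle of 60 mm (x) by 76 mm (y) for its body and a channel 38 mm wide, 118 mm long along y for its connectors. Block size, heights and axes as for the round recess. The point is the centre of the recess floor.
- small_load_c (a point): Small load, not of this kit: like the large load but 38 mm in diameter and 44 mm high in all. The point is on its axis, 22 mm above its underside. To be left alone.
- small_adapter_c (a point): Small brass waveguide adapter, not of this kit: like the large adapter but with a 33 mm square flange, 42 mm high. The point is on its axis, 21 mm above its underside. To be left alone.

How it is judged:
By the outcome, as a careful person would: the job done as asked, in the order asked, and still so for the second after the job is handed in, with the robot touching nothing.
It also fails if it takes over 128 s, if anything falls off the work surface, if the arm or the gripper's body presses on something with over 40 N, if the wrist force passes 120 N, or if a joint passes its speed limit or range.

## Working session

There is one attempt and no reset: what is moved stays moved. The work goes in short steps, Python scripts to look and compute and a tool call to move; the robot and the scene stay as the last step left them, time stands still between calls to the robot, and variables do not carry over. Pictures are saved under pics/ and viewed, about 12 in all and at most 16, crops included, and the job is handed in when it is done.

Besides the shell and the picture viewer there is one more tool, called after "Emit:" as name(argument=value, ...) on one line, values as JSON. move_arm: Moves the arm, as the interface text tells. Its arguments: {"type":"object","properties":{"targets":{"type":"array","items":{"type":"number"}},"squeeze":{"type":"number"}},"required":["targets"]}

```bash
ls; mkdir -p pics
python3 - <<'E'
from plant import r, optics, models
import cv2, numpy as np
s=r.get_state(); print({k:np.round(v,3).tolist() for k,v in s.items()})
for n in ["scene","side","wrist"]:
    c=optics.calibration(n); print(n,{k:np.round(v,4).tolist() for k,v in c.items()})
a,da=optics.capture("scene"); b,db=optics.capture("side")
np.savez("cap0.npz",a=a,da=da,b=b,db=db)
cv2.imwrite("pics/p1.png",cv2.cvtColor(cv2.resize(a,(800,600)),cv2.COLOR_RGB2BGR))
cv2.imwrite("pics/p2.png",cv2.cvtColor(cv2.resize(b,(800,600)),cv2.COLOR_RGB2BGR))
E
```

```text
pics
{'time': 0.0, 'q': [-70.237, 26.896, -2.785, 87.873, 1.38, 65.373, -4.716], 'dq': [0.016, 0.104, 0.064, -0.136, -0.015, 0.04, 0.115], 'tau': [-0.0, -51.03, -0.046, -23.772, 0.011, 0.007, -0.0], 'ee_pos': [0.246, 0.628, 0.23], 'orientation': [-179.891, 0.003, 158.582], 'ft_force': [0.295, -0.332, 0.507], 'wrist_torque': [0.015, -0.024, 0.004], 'gripper_width': 0.086}
scene {'fov_y': 46.9462, 'cx': 259.2569, 'cy': 187.7071, 'extrinsics': [[0.8381, 0.5452, 0.0173, -0.4556], [0.333, -0.4863, -0.8078, -0.1325], [-0.432, 0.6828, -0.5892, 1.2338], [0.0, 0.0, 0.0, 1.0]]}
side {'fov_y': 57.3522, 'cx': 250.7822, 'cy': 191.1653, 'extrinsics': [[-0.918, -0.3962, 0.0176, 0.4757], [-0.299, 0.6621, -0.6872, 0.2109], [0.2606, -0.6361, -0.7263, 0.6961], [0.0, 0.0, 0.0, 1.0]]}
wrist {'fov_y': 65.7065, 'cx': 256.9856, 'cy': 187.3103, 'T_tool_cam': [[0.0002, -0.9632, -0.2689, 0.0682], [1.0, 0.0, 0.0005, 0.0006], [-0.0004, -0.2689, 0.9632, -0.142], [0.0, 0.0, 0.0, 1.0]]}
```

View pics/p1.png

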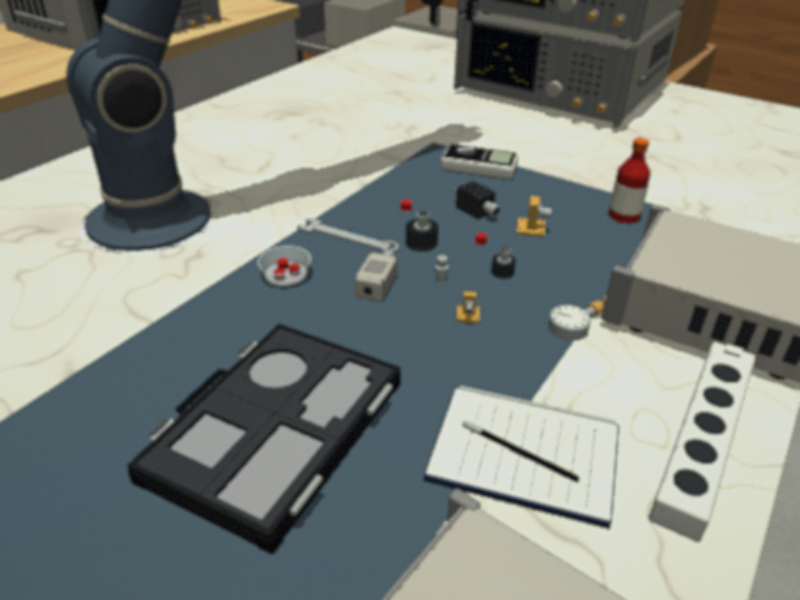

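View pics/p2.png

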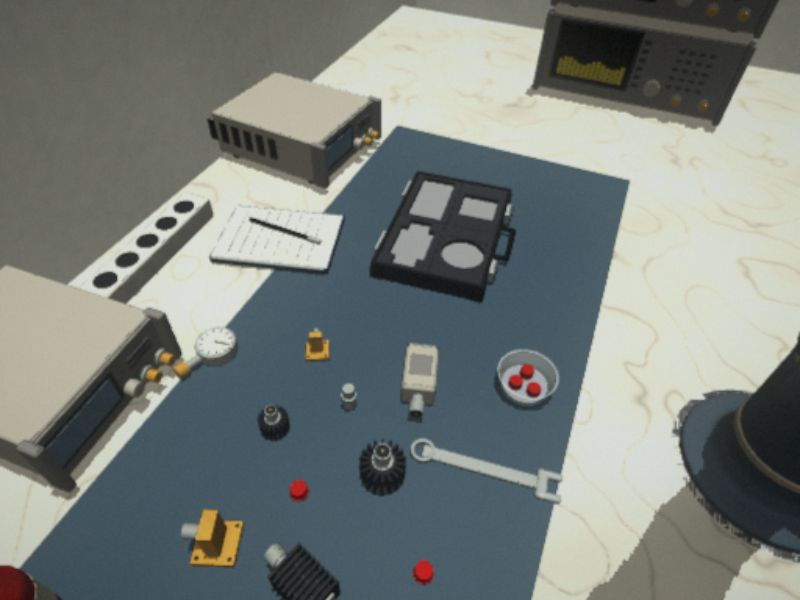

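Scene picture (800 px scale): the case is lower left, with round recess (278,370), cross (338,392), square (208,438) and oblong (270,470). Large load (422,232), adapter (533,218), attenuator (477,200), sensor (377,275); small load (503,263), small adapter (468,308). The side view agrees.

```bash
cat > lib.py <<'E'
import numpy as np, cv2
from plant import r, optics, models
from scipy.spatial.transform import Rotation as R
def pose():
    s=r.get_state(); T=np.eye(4); T[:3,:3]=R.from_euler('xyz',s['orientation'],degrees=True).as_matrix(); T[:3,3]=s['ee_pos']; return T
def rays(n,u,v,T=None):
    """origin, world directions scaled to unit optical depth"""
    c=optics.calibration(n); f=192/np.tan(np.radians(c['fov_y'])/2)
    x=(np.asarray(u,float)-c['cx'])/f; y=(np.asarray(v,float)-c['cy'])/f
    if n=='wrist':
        th=np.hypot(x,y)+1e-9; k=np.tan(th)/th; x,y=x*k,y*k; M=T@np.array(c['T_tool_cam'])
    else: M=np.linalg.inv(np.array(c['extrinsics']))
    d=np.stack([x,y,np.ones_like(x)],-1)@M[:3,:3].T
    return M[:3,3],d
def cloud(n,dep,mask,T=None):
    v,u=np.nonzero(mask&(dep>0)); o,d=rays(n,u,v,T); return o+d*dep[v,u][:,None]
def plane(n,uv,z,T=None):
    o,d=rays(n,uv[:,0],uv[:,1],T); return (o+d*((z-o[2])/d[:,2])[:,None])[:,:2]
def project(n,P,T=None):
    c=optics.calibration(n); f=192/np.tan(np.radians(c['fov_y'])/2)
    M=np.linalg.inv(T@np.array(c['T_tool_cam'])) if n=='wrist' else np.array(c['extrinsics'])
    p=np.atleast_2d(P)@M[:3,:3].T+M[:3,3]
    if n=='wrist':
        h=np.hypot(p[:,0],p[:,1])+1e-9; k=np.arctan2(h,p[:,2])/h
    else: k=1/p[:,2]
    return np.stack([p[:,0]*k*f+c['cx'],p[:,1]*k*f+c['cy']],-1)
def rect(xy):
    c,(w,h),a=cv2.minAreaRect(xy.astype(np.float32)); 
    if w<h: w,h,a=h,w,a+90
    a=(a+90)%180-90
    return np.round(c,4).tolist(),round(w*1e3,1),round(h*1e3,1),round(a,1)  # centre,long,short,long axis deg
E
python3 - <<'E'
from lib import *
names="load_c adapter_c attenuator_c sensor_c recess_round recess_square recess_oblong recess_cross small_load_c small_adapter_c".split()
D={c:optics.capture(c) for c in("scene","side")}
out={}
for n in names:
  for c in("scene","side"):
    res=models.trace(n,c)
    for k,q in enumerate(res[:2]):
        m=q['pixels']; P=cloud(c,D[c][1],m)
        if len(P)<5: print(n,c,'few',len(P));continue
        print(n,c,round(q['confidence'],2),'n',len(P),'med',np.median(P,0).round(4),'z5/95',np.percentile(P[:,2],[2,98]).round(3),rect(P[:,:2]), np.round(q['bbox'],0).tolist())
        out[f"{n}|{c}|{k}"]=m
    if not res: print(n,c,None)
np.savez("m0.npz",**out)
E
```

```text
load_c scene 0.89 n 408 med [0.4493 0.1954 0.0316] z5/95 [0.004 0.059] ([0.4334, 0.2312], 113.8, 53.7, -68.7) [270.0, 149.0, 23.0, 25.0]
load_c side 0.8 n 799 med [0.4383 0.2172 0.0327] z5/95 [0.001 0.058] ([0.4454, 0.2044], 65.9, 54.1, -59.0) [243.0, 301.0, 28.0, 37.0]
adapter_c scene 0.52 n 340 med [0.583  0.3479 0.0153] z5/95 [0.001 0.059] ([0.5584, 0.4062], 161.7, 53.0, -66.4) [339.0, 136.0, 19.0, 31.0]
adapter_c side 0.77 n 964 med [0.5718 0.3642 0.0184] z5/95 [0.004 0.059] ([0.583, 0.3537], 63.4, 55.4, -66.4) [137.0, 343.0, 38.0, 34.0]
attenuator_c scene 0.71 n 467 med [0.4704 0.345  0.0325] z5/95 [0.003 0.046] ([0.4474, 0.3848], 148.7, 72.3, -58.2) [306.0, 128.0, 29.0, 22.0]
attenuator_c side 0.67 n 1164 med [0.4679 0.3586 0.0399] z5/95 [0.011 0.045] ([0.4702, 0.3564], 82.4, 50.7, -18.3) [192.0, 364.0, 47.0, 40.0]
attenuator_c side 0.59 n 846 med [0.439  0.2168 0.0326] z5/95 [-0.     0.058] ([0.4444, 0.2009], 71.8, 55.7, -67.6) [244.0, 301.0, 27.0, 41.0]
sensor_c scene 0.66 n 670 med [0.4592 0.0417 0.0361] z5/95 [0.003 0.041] ([0.4351, 0.0788], 140.6, 64.3, -54.3) [242.0, 174.
[... 1632 characters left out ...]
 side 0.3 n 1062 med [0.5721 0.3654 0.0113] z5/95 [-0.     0.058] ([0.5799, 0.3592], 55.2, 52.8, 23.0) [137.0, 346.0, 40.0, 36.0]
small_load_c scene 0.67 n 246 med [0.6006 0.1978 0.0247] z5/95 [0.001 0.046] ([0.5826, 0.2298], 97.8, 36.6, -60.1) [322.0, 168.0, 13.0, 20.0]
small_load_c side 0.89 n 392 med [0.5918 0.2121 0.0238] z5/95 [-0.001  0.045] ([0.6026, 0.2], 56.8, 40.7, -58.2) [174.0, 271.0, 18.0, 26.0]
small_adapter_c scene 0.79 n 225 med [0.6112 0.0654 0.0106] z5/95 [0.001 0.043] ([0.6042, 0.0767], 54.5, 30.1, -61.2) [298.0, 197.0, 16.0, 25.0]
small_adapter_c side 0.68 n 256 med [0.6048 0.0785 0.0086] z5/95 [0.    0.042] ([0.6148, 0.0618], 64.1, 32.8, -62.0) [202.0, 221.0, 14.0, 20.0]
```

Run:
```python
from lib import *
z=np.load("m0.npz"); D={c:optics.capture(c) for c in("scene","side")}
lim={'load_c':(.04,.06),'adapter_c':(.05,.064),'attenuator_c':(.037,.05),'sensor_c':(.032,.043),'small_load_c':(.03,.05),'small_adapter_c':(.034,.046)}
for n,(a,b) in lim.items():
    for c in D:
        P=cloud(c,D[c][1],cv2.erode(z[f"{n}|{c}|0"].astype(np.uint8),np.ones((2,2)))>0); P=P[(P[:,2]>a)&(P[:,2]<b)]
        print(n,c,len(P),np.mean(P,0).round(4),rect(P[:,:2]) if len(P)>4 else '')
# recess floors
for n in "round square oblong cross".split():
    for c in D:
        P=cloud(c,D[c][1],z[f"recess_{n}|{c}|0"]); P=P[P[:,2]<.0255]; print(n,c,len(P),rect(P[:,:2]),P.mean(0).round(4))
# spanner etc. near load: anything 5..35mm high within 90 mm
P=cloud("side",D["side"][1],np.ones((384,512),bool))
for nm,c in dict(load=(.443,.207),adap=(.578,.357),att=(.468,.357),sens=(.449,.065)).items():
    d=np.hypot(*(P[:,:2]-c).T); q=P[(d>.045)&(d<.085)&(P[:,2]>.006)]
    an=np.degrees(np.arctan2(*(q[:,:2]-c).T[::-1])); h=np.histogram(an,18,(-180,180))[0]; print(nm,h, q[:,2].max() if len(q) else '')
```

```text
load_c scene 47 [0.4461 0.2013 0.0502] ([0.4447, 0.2021], 20.8, 14.4, 33.0)
load_c side 118 [0.4413 0.2114 0.0553] ([0.4422, 0.2098], 18.6, 18.3, -64.9)
adapter_c scene 37 [0.5808 0.3517 0.0568] ([0.5793, 0.3551], 30.3, 12.9, -72.0)
adapter_c side 207 [0.5752 0.3612 0.0565] ([0.5764, 0.3599], 30.9, 16.1, -71.4)
attenuator_c scene 167 [0.4661 0.3548 0.0426] ([0.4638, 0.3564], 55.8, 44.5, -16.3)
attenuator_c side 699 [0.4635 0.3611 0.0418] ([0.4621, 0.3631], 58.5, 42.1, -16.6)
sensor_c scene 352 [0.4565 0.0526 0.0384] ([0.4536, 0.0578], 80.1, 41.8, -72.5)
sensor_c side 590 [0.449  0.0654 0.0369] ([0.4498, 0.0632], 75.4, 44.2, -73.4)
small_load_c scene 36 [0.5984 0.2018 0.0397] ([0.5975, 0.2038], 14.3, 12.5, 11.5)
small_load_c side 62 [0.5948 0.2091 0.0409] ([0.5961, 0.2077], 14.2, 13.8, 12.2)
small_adapter_c scene 27 [0.6096 0.0685 0.0392] ([0.6149, 0.0649], 23.7, 13.3, -41.1)
small_adapter_c side 38 [0.6048 0.0761 0.0401] ([0.6054, 0.0749], 15.4, 11.1, 25.1)
round scene 595 ([0.4692, -0.1878], 67.1, 66.3, 86.5) [ 0.4699 -0.1883  0.0234]
round side 372 ([0.4746, -0.1958], 71.0, 64.4, 2
[... 161 characters left out ...]
3) [ 0.4891 -0.3313  0.0215]
oblong scene 1825 ([0.5718, -0.3133], 118.1, 59.7, -83.5) [ 0.5724 -0.3162  0.0233]
oblong side 490 ([0.5697, -0.3208], 118.1, 74.8, -84.1) [ 0.5766 -0.3203  0.0216]
cross scene 1040 ([0.5583, -0.1796], 114.6, 57.7, -84.0) [ 0.5581 -0.181   0.0232]
cross side 532 ([0.5628, -0.1883], 116.9, 68.6, 85.5) [ 0.5632 -0.1856  0.0214]
load [ 0 38 72 24 23  0  0  0  0  0  0  0  0  0  0  0  0  0] 0.025991332236418918
adap [124   0   0   0   0   0   0   0   0   0   0   0   0   0   0   0   0  30] 0.04432004483139629
att [ 0  0  0  0  0  0  0  0  8 19  0  0  0  0  0  0  0  0] 0.029428372575368456
sens [ 0  0  0  0  0  0  1  0  0  0  0  0  0 20 77  0  0  0] 0.03614620692187964
```

Emit:
move_arm(targets=[0,0,1.5,-0.337,-0.321,0,0.085,0,0,1.5,-0.337,-0.321,0,0.085,0,0,1.5,-0.337,-0.321,0,0.085,0,0,1.5,-0.337,-0.321,0,0.085,0,0,1.5,-0.337,-0.321,0,0.085,0,0,1.5,-0.337,-0.321,0,0.085,0,0,1.5,-0.337,-0.321,0,0.085,0,0,1.5,-0.337,-0.321,0,0.085], squeeze=60)

```text
time: 2.3
ee_pos: [0.4443, 0.2027, 0.2318]
orientation: [179.9, -0.0, 72.0]
ft_force: [0.3, 1.7, -0.1]
gripper_width: 0.085
```

Emit:
move_arm(targets=[0,0,0.16,0,0,0,0.085,0,0,0.16,0,0,0,0.085])

```text
time: 2.55
ee_pos: [0.4431, 0.2064, 0.2315]
orientation: [180.0, -0.0, 63.5]
ft_force: [-0.1, -0.2, -0.7]
gripper_width: 0.085
```

```bash
cat >> lib.py <<'E'
def look(png=None):
    T=pose(); im,d=optics.capture('wrist')
    if png: cv2.imwrite("pics/"+png,cv2.cvtColor(im,cv2.COLOR_RGB2BGR))
    return T,im,d
def totool(T,p,yaw=None):
    """shift in tool axes from pose T to world p"""
    return (T[:3,:3].T@(np.asarray(p)-T[:3,3])).round(4)
E
python3 - <<'E'
from lib import *
T,im,d=look("p3.png"); print(T.round(3), r.get_state()['ft_force'],r.get_state()['orientation'])
for n,a,b in(("load_c",.04,.062),("adapter_c",.05,.064),("attenuator_c",.037,.05)):
    for q in models.trace(n,"wrist")[:2]:
        P=cloud('wrist',d,q['pixels'],T); P=P[(P[:,2]>a)&(P[:,2]<b)]; print(n,q['confidence'],q['bbox'],P.mean(0),rect(P[:,:2]) if len(P)>4 else '')
E
```

```text
[[ 0.445  0.895  0.     0.443]
 [ 0.895 -0.445  0.     0.206]
 [ 0.001  0.    -1.     0.231]
 [ 0.     0.     0.     1.   ]] [-0.16136145  0.9069721   0.49956817] [-1.79998060e+02 -2.36158588e-02  6.36637129e+01]
load_c 0.97 [257.7, 163.9, 46.4, 51.0] [0.44374562 0.20910886 0.05690709] ([0.4434, 0.2085], 20.0, 18.7, 61.5)
adapter_c 0.66 [300.2, 14.4, 53.4, 28.9] [0.57756747 0.34783699 0.05608795] ([0.577, 0.3473], 19.1, 9.3, -26.9)
attenuator_c 0.67 [213.0, 42.1, 86.6, 54.3] [0.46193    0.36175528 0.04223395] ([0.4628, 0.3624], 58.5, 44.2, -16.6)
```

View pics/p3.png

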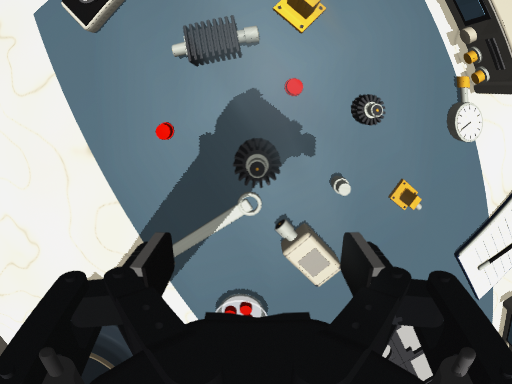

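Load at (258,163) in the wrist picture, spanner ring just below it at (250,205), off the jaw line. Checking the fingertip height before descending.

Run:
```python
from lib import *
T,im,d=look()
P=cloud('wrist',d,np.ones((384,512),bool),T); L=(P-T[:3,3])@T[:3,:3]
for s in(1,-1):
    q=L[(abs(L[:,0])<.02)&(s*L[:,1]>.03)&(s*L[:,1]<.075)&(L[:,2]>-.06)&(L[:,2]<.03)]
    print(len(q),np.percentile(q[:,2],[50,90,98,100]).round(4),np.percentile(s*q[:,1],[0,2,50,98,100]).round(4),np.percentile(q[:,0],[1,99]).round(4))
```

```text
2458 [-0.0386 -0.0203 -0.0147 -0.0119] [0.0406 0.0421 0.0434 0.0641 0.0725] [-0.0096  0.0144]
2436 [-0.0385 -0.0204 -0.0147 -0.0124] [0.0405 0.042  0.0433 0.0639 0.0721] [-0.0094  0.0143]
```

Emit:
move_arm(targets=[0,0,0,0.0023,-0.0007,0.06,0.085,0,0,0,0.0023,-0.0007,0.12,0.085,0,0,0,0.0023,-0.0007,0.17,0.085,0,0,0,0.0023,-0.0007,0.205,0.085,0,0,0,0.0023,-0.0007,0.2215,0.085,0,0,0,0.0023,-0.0007,0.2215,0.085])

```text
time: 3.55
ee_pos: [0.4432, 0.2089, 0.0094]
orientation: [-180.0, 0.1, 63.5]
ft_force: [0.2, 0.3, 0.3]
gripper_width: 0.0848
```

Emit:
move_arm(targets=[0,0,0,0,0,0,0.04,0,0,0,0,0,0,0.04,0,0,0,0,0,0,0.04,0,0,0,0,0,0,0.04,0,0,0,0,0,0,0.04,0,0,0,0,0,0,0.04], squeeze=60)

```text
time: 4.3
ee_pos: [0.4445, 0.2096, 0.0116]
orientation: [179.9, -0.2, 63.5]
ft_force: [-0.3, -0.3, 5.9]
gripper_width: 0.0542
```

Emit:
move_arm(targets=[0,0,0,0,0,-0.015,0.04,0,0,0,0,0,-0.05,0.04,0,0,0,0,0,-0.09,0.04,0,0,0,0,0,-0.115,0.04,0,0,0,0,0,-0.115,0.04])

```text
time: 4.92
ee_pos: [0.4445, 0.2097, 0.1273]
orientation: [179.9, -0.3, 63.5]
ft_force: [0.2, 0.0, -2.3]
gripper_width: 0.0541
```

Emit:
move_arm(targets=[0,0,0,-0.02,0.012,0,0.04,0,0,0,-0.06,0.0355,0,0.04,0,0,0,-0.11,0.065,0,0.04,0,0,0,-0.16,0.095,0,0.04,0,0,0,-0.21,0.125,0,0.04,0,0,0,-0.26,0.154,0,0.04,0,0,0,-0.305,0.181,0,0.04,0,0,0,-0.335,0.199,0,0.04])

```text
time: 5.92
ee_pos: [0.4706, -0.1822, 0.1239]
orientation: [-179.9, 0.1, 63.3]
ft_force: [0.8, 0.3, -3.1]
gripper_width: 0.054
```

Run:
```python
from lib import *
T,im,d=look("p4.png"); s=r.get_state(); print(s['time'],T[:3,3],s['orientation'],s['ft_force'],s['gripper_width'])
for n in "round square oblong cross".split():
    for q in models.trace("recess_"+n,"wrist")[:1]:
        m=q['pixels']; P=cloud('wrist',d,m,T); f=P[P[:,2]<.026]
        print(n,round(q['confidence'],2),np.round(q['bbox']),len(P),rect(P[:,:2]),'floor',len(f),rect(f[:,:2]) if len(f)>4 else '',np.percentile(P[:,2],[2,98]).round(4))
for q in models.trace("load_c","wrist")[:1]:
    P=cloud('wrist',d,q['pixels'],T); print('load',q['confidence'],q['bbox'],((P-T[:3,3])@T[:3,:3]).min(0),((P-T[:3,3])@T[:3,:3]).max(0))
```

```text
5.975 [ 0.47056388 -0.18222524  0.12387061] [179.87085752   0.24166035  63.03596293] [ 2.2194409  -4.51880438 -1.32695765] 0.05434718168550085
round 0.58 [265. 168. 172. 133.] 9619 ([0.4757, -0.1928], 139.5, 89.0, -84.1) floor 2795 ([0.4768, -0.1929], 139.4, 87.3, -83.7) [0.0204 0.0307]
square 0.75 [331. 288.  92. 108.] 1336 ([0.4913, -0.2811], 215.6, 85.7, 81.4) floor 374 ([0.4933, -0.3028], 89.0, 34.1, 22.3) [0.0204 0.1686]
oblong 0.85 [403. 247. 109. 132.] 6501 ([0.5734, -0.2826], 202.6, 90.5, -81.1) floor 3892 ([0.5708, -0.3132], 126.9, 76.0, -83.9) [0.02   0.0304]
cross 0.71 [347. 137. 156. 184.] 15313 ([0.5629, -0.1813], 135.3, 89.7, -84.0) floor 7959 ([0.5628, -0.1806], 133.5, 87.7, -84.2) [0.02   0.0304]
load 0.94 [255.3, 253.6, 121.0, 125.9] [-0.1484487  -0.06020109 -0.04807971] [0.02647917 0.04652307 0.12493309]
```

View pics/p4.png

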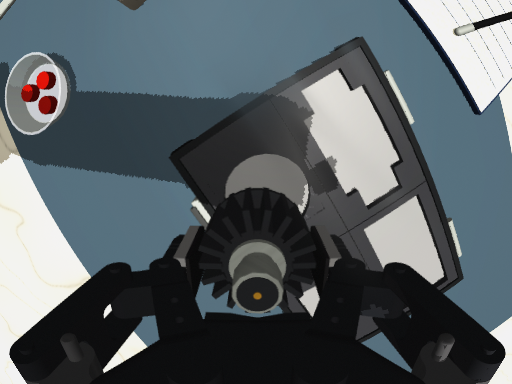

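Emit:
move_arm(targets=[0,0,0,-0.0073,0.0074,0,0.04,0,0,0,-0.0073,0.0074,0.02,0.04,0,0,0,-0.0073,0.0074,0.05,0.04,0,0,0,-0.0073,0.0074,0.068,0.04,0,0,0,-0.0073,0.0074,0.068,0.04,0,0,0,-0.0073,0.0074,0.068,0.04])

```text
time: 6.98
ee_pos: [0.4759, -0.1897, 0.0574]
orientation: [179.9, -0.0, 63.5]
ft_force: [-1.0, 0.2, -2.5]
gripper_width: 0.0542
```

Run:
```python
from lib import *
s=r.get_state(); print(s['time'],s['ee_pos'],s['orientation'],s['ft_force'])
out=[]
for c in("scene","side"):
    im,d=optics.capture(c)
    u,v=project(c,[.474,-.192,.05])[0]; u=int(np.clip(u,70,441)); v=int(np.clip(v,60,323))
    out.append(cv2.resize(im[v-60:v+60,u-66:u+66],(396,360)))
    for q in models.trace("load_c",c)[:1]:
        P=cloud(c,d,q['pixels']); P=P[np.hypot(*(P[:,:2]-s['ee_pos'][:2]).T)<.05]; n=P[(P[:,2]>.1)]; print(c,q['confidence'],np.percentile(P[:,2],[2,98]),P.mean(0))
cv2.imwrite("pics/p5.png",cv2.cvtColor(np.hstack(out),cv2.COLOR_RGB2BGR))
```

```text
6.975 [ 0.47590409 -0.18974482  0.0574239 ] [ 1.79924693e+02 -1.07122332e-02  6.34979053e+01] [-0.95975394  0.18113391 -2.45543257]
side 0.62 [0.02217006 0.10376881] [ 0.47536034 -0.17733609  0.07119137]
```

View pics/p5.png

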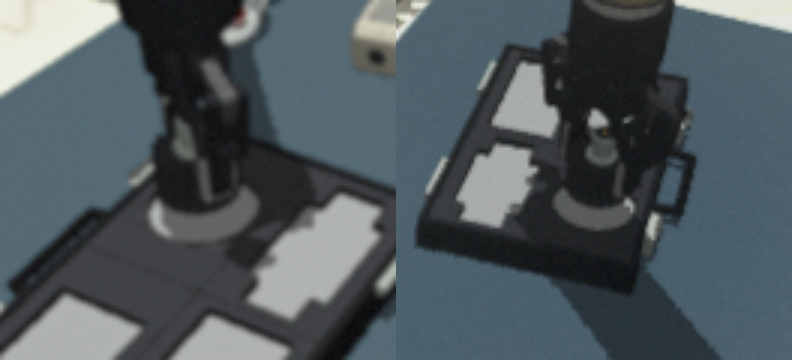

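Both views show the load over the round recess (left crop (205,215), right crop (595,205)). Lowering gently.

Emit:
move_arm(targets=[0,0,0,-0.003,-0.0007,0.005,0.04,0,0,0,-0.003,-0.0007,0.012,0.04,0,0,0,-0.003,-0.0007,0.017,0.04,0,0,0,-0.003,-0.0007,0.02,0.04,0,0,0,-0.003,-0.0007,0.021,0.04,0,0,0,-0.003,-0.0007,0.022,0.04,0,0,0,-0.003,-0.0007,0.023,0.04,0,0,0,-0.003,-0.0007,0.023,0.04])

```text
time: 8.18
ee_pos: [0.4732, -0.1919, 0.0338]
orientation: [180.0, -0.0, 63.5]
ft_force: [0.1, -0.3, -3.4]
gripper_width: 0.054
```

Emit:
move_arm(targets=[0,0,0,0,0,0.0008,0.04,0,0,0,0,0,0.0016,0.04,0,0,0,0,0,0.0016,0.04])

```text
time: 8.55
ee_pos: [0.4733, -0.192, 0.0336]
orientation: [180.0, -0.1, 63.5]
ft_force: [-4.4, 2.1, 12.7]
gripper_width: 0.0547
```

Emit:
move_arm(targets=[0,0,0,0,0,-0.001,0.06,0,0,0,0,0,-0.001,0.07,0,0,0,0,0,-0.001,0.075,0,0,0,0,0,-0.01,0.08,0,0,0,0,0,-0.06,0.085,0,0,0,0,0,-0.11,0.085,0,0,0,0,0,-0.16,0.085,0,0,0,0,0,-0.16,0.085])

```text
time: 9.55
ee_pos: [0.4756, -0.1931, 0.1964]
orientation: [179.5, -0.2, 63.5]
ft_force: [-0.1, -0.2, -1.2]
gripper_width: 0.0853
```

Run:
```python
from lib import *
T,im,d=look("p6.png"); s=r.get_state(); print(s['time'],T[:3,3],s['orientation'],s['ft_force'],s['gripper_width'])
for q in models.trace("load_c","wrist")[:1]:
    P=cloud('wrist',d,q['pixels'],T); n=P[P[:,2]>.07]; print(q['bbox'],n.mean(0),n[:,2].max())
for c in("scene","side"):
    im,d=optics.capture(c)
    for q in models.trace("load_c",c)[:1]:
        P=cloud(c,d,q['pixels']); print(c,q['confidence'],np.percentile(P[:,2],[2,50,98]),P.mean(0))
```

```text
9.6 [ 0.47562346 -0.19307296  0.19638415] [ 1.79776604e+02 -1.01016468e-01  6.34772957e+01] [-0.41720903  0.78424831 -0.60461432] 0.08491701379528584
[255.2, 177.4, 56.4, 62.1] [ 0.47251468 -0.19228184  0.07904708] 0.08197690259487445
scene 0.73 [0.02627009 0.05542273 0.08175303] [ 0.47922316 -0.20287179  0.05198282]
side 0.88 [0.02369497 0.05406838 0.07999034] [ 0.46819767 -0.18334807  0.05046365]
```

View pics/p6.png

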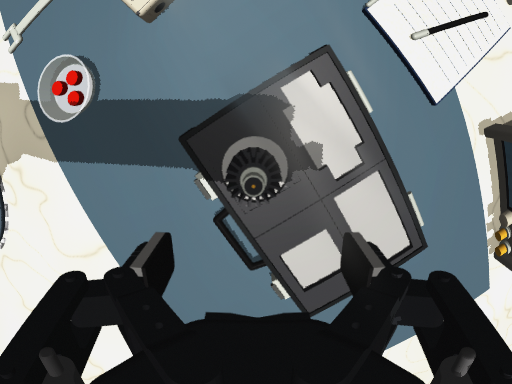

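Load sits in the round recess ((253,180) in the wrist picture), top at 80 mm as expected. On to the adapter.

Emit:
move_arm(targets=[0,0,0.794,0.538,-0.154,0,0.085,0,0,0.794,0.538,-0.154,0,0.085,0,0,0.794,0.538,-0.154,0,0.085,0,0,0.794,0.538,-0.154,0,0.085,0,0,0.794,0.538,-0.154,0,0.085,0,0,0.794,0.538,-0.154,0,0.085,0,0,0.794,0.538,-0.154,0,0.085,0,0,0.794,0.538,-0.154,0,0.085])

```text
time: 10.85
ee_pos: [0.5603, 0.2771, 0.1909]
orientation: [180.0, 0.1, 18.0]
ft_force: [1.7, -0.6, 0.7]
gripper_width: 0.0854
```

Emit:
move_arm(targets=[0,0,0,0,0,0,0.085,0,0,0,0,0,0,0.085])

```text
time: 11.1
ee_pos: [0.5601, 0.2745, 0.1908]
orientation: [179.9, 0.1, 18.0]
ft_force: [0.4, -0.6, 0.8]
gripper_width: 0.0849
```

Run:
```python
from lib import *
T,im,d=look("p7.png"); s=r.get_state(); print(s['time'],T[:3,3],s['orientation'],s['q'])
for q in models.trace("adapter_c","wrist")[:2]:
    P=cloud('wrist',d,q['pixels'],T); n=P[(P[:,2]>.053)&(P[:,2]<.065)]; f=P[(P[:,2]>.005)&(P[:,2]<.012)]; print(q['confidence'],q['bbox'],len(n),n.mean(0),rect(n[:,:2]),'flange',rect(f[:,:2]))
```

```text
11.15 [0.56008641 0.27453441 0.19080316] [1.79920408e+02 1.10206353e-01 1.78651583e+01] [-52.66124972  26.29191128  31.3496883   99.14232932 -15.50823724
  59.04814171 -88.00383982]
0.83 [188.2, 127.5, 50.3, 49.4] 541 [0.57858078 0.35908444 0.05737995] ([0.5782, 0.3598], 32.0, 16.6, -67.7) flange ([0.5781, 0.3594], 48.5, 48.3, 22.3)
```

Emit:
move_arm(targets=[0,0,-0.077,0.0435,-0.0755,0,0.085,0,0,-0.077,0.0435,-0.0755,0.02,0.085,0,0,-0.077,0.0435,-0.0755,0.08,0.085,0,0,-0.077,0.0435,-0.0755,0.13,0.085,0,0,-0.077,0.0435,-0.0755,0.165,0.085,0,0,-0.077,0.0435,-0.0755,0.1758,0.085,0,0,-0.077,0.0435,-0.0755,0.1758,0.085])

```text
time: 12.08
ee_pos: [0.5792, 0.3596, 0.0168]
orientation: [180.0, -0.0, 22.3]
ft_force: [-0.6, 0.8, 0.6]
gripper_width: 0.0849
```

Emit:
move_arm(targets=[0,0,0,0,0,0,0.02,0,0,0,0,0,0,0.02,0,0,0,0,0,0,0.02,0,0,0,0,0,0,0.02,0,0,0,0,0,0,0.02,0,0,0,0,0,0,0.02,0,0,0,0,0,0,0.02,0,0,0,0,0,0,0.02])

```text
time: 13.08
ee_pos: [0.5793, 0.361, 0.0176]
orientation: [-180.0, -0.1, 22.4]
ft_force: [-0.1, -1.2, 5.9]
gripper_width: 0.0314
```

Emit:
move_arm(targets=[0,0,0,0,0,-0.015,0.02,0,0,0,0,0,-0.05,0.02,0,0,0,0,0,-0.09,0.02,0,0,0,0,0,-0.115,0.02,0,0,0,-0.01,0.018,-0.12,0.02,0,0,0,-0.03,0.052,-0.12,0.02,0,0,0,-0.055,0.095,-0.12,0.02,0,0,0,-0.08,0.139,-0.12,0.02])

```text
time: 14.08
ee_pos: [0.5557, 0.1982, 0.1351]
orientation: [180.0, 0.2, 22.3]
ft_force: [1.0, -0.6, -2.1]
gripper_width: 0.0313
```

Emit:
move_arm(targets=[0,0,0.04,-0.025,0.044,0,0.02,0,0,0.08,-0.05,0.088,0,0.02,0,0,0.12,-0.075,0.132,0,0.02,0,0,0.16,-0.1,0.176,0,0.02,0,0,0.2,-0.125,0.22,0,0.02,0,0,0.24,-0.15,0.262,0,0.02,0,0,0.27,-0.168,0.292,0,0.02,0,0,0.283,-0.18,0.312,0,0.02])

```text
time: 15.08
ee_pos: [0.5068, -0.1583, 0.1354]
orientation: [-180.0, 0.2, 5.9]
ft_force: [-0.3, 0.8, -1.7]
gripper_width: 0.0317
```

Run:
```python
from lib import *
T=pose(); s=r.get_state(); print(s['time'],T[:3,3],s['orientation'],s['ft_force'],s['gripper_width'],totool(T,[.488,-.325,T[2,3]]))
```

```text
15.075 [ 0.50678538 -0.1582815   0.13536463] [-1.79980549e+02  1.79777562e-01  5.90831037e+00] [-0.2812      0.79722007 -1.72024651] 0.03165540590737334 [-3.580e-02  1.639e-01  1.000e-04]
```

Emit:
move_arm(targets=[0,0,0,-0.008,0.04,0,0.02,0,0,0,-0.018,0.085,0,0.02,0,0,0,-0.028,0.13,0,0.02,0,0,0,-0.034,0.155,0,0.02,0,0,0,-0.036,0.163,0,0.02,0,0,0,-0.036,0.163,0,0.02])

```text
time: 15.82
ee_pos: [0.4906, -0.3209, 0.1356]
orientation: [-179.9, 0.1, 6.1]
ft_force: [0.2, 0.8, -2.5]
gripper_width: 0.0312
```

Run:
```python
from lib import *
T,im,d=look("p8.png"); s=r.get_state(); print(s['time'],T[:3,3],s['orientation'],s['ft_force'],s['gripper_width'])
for n in "square oblong cross".split():
    for q in models.trace("recess_"+n,"wrist")[:1]:
        P=cloud('wrist',d,q['pixels'],T); f=P[(P[:,2]<.0265)&(P[:,2]>.018)]
        print(n,round(q['confidence'],2),np.round(q['bbox']),len(P),rect(P[:,:2]),'floor',len(f),rect(f[:,:2]) if len(f)>4 else '')
for q in models.trace("adapter_c","wrist")[:1]:
    P=cloud('wrist',d,q['pixels'],T); L=(P-T[:3,3])@T[:3,:3]; n=L[L[:,2]<-.02]; print(q['confidence'],q['bbox'],rect(n[:,:2]),np.percentile(L[:,2],[1,5]))
```

```text
15.875 [ 0.49056039 -0.32087731  0.13561753] [-1.79888576e+02  5.99015359e-02  6.21043977e+00] [ 0.02476127  0.20702526 -2.42715802] 0.03172524953788322
square 0.93 [260. 186. 158.  99.] 10707 ([0.4899, -0.3234], 135.2, 88.7, -84.4) floor 2861 ([0.5086, -0.3203], 132.7, 48.6, -83.6)
oblong 0.77 [262.  85. 160. 111.] 16144 ([0.5771, -0.3145], 134.3, 88.5, -83.6) floor 10229 ([0.5803, -0.3119], 127.1, 74.3, -81.2)
cross 0.92 [119.  89. 130. 106.] 12001 ([0.563, -0.1815], 135.3, 88.5, -83.8) floor 6213 ([0.5582, -0.186], 130.6, 76.2, -79.8)
0.79 [257.1, 244.7, 89.2, 112.3] ([0.0098, -0.0004], 39.1, 32.3, 0.5) [-0.04077654 -0.04029164]
```

View pics/p8.png

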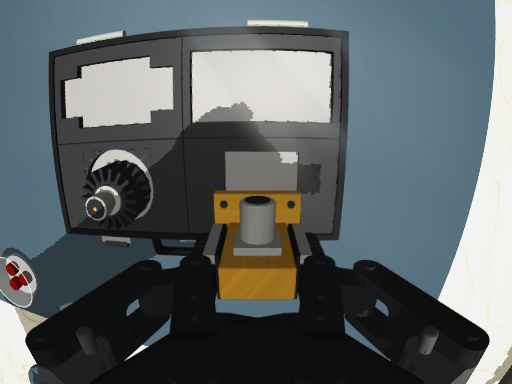

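Emit:
move_arm(targets=[0,0,0,-0.0009,0.003,0.02,0.02,0,0,0,-0.0009,0.003,0.05,0.02,0,0,0,-0.0009,0.003,0.075,0.02,0,0,0,-0.0009,0.003,0.088,0.02,0,0,0,-0.0009,0.003,0.092,0.02,0,0,0,-0.0009,0.003,0.094,0.02,0,0,0,-0.0009,0.003,0.0945,0.02,0,0,0,-0.0009,0.003,0.0945,0.02])

```text
time: 17.08
ee_pos: [0.4916, -0.3246, 0.0425]
orientation: [180.0, -0.1, 6.2]
ft_force: [0.6, 0.8, -3.0]
gripper_width: 0.0314
```

Emit:
move_arm(targets=[0,0,0,0,0,0.0008,0.02,0,0,0,0,0,0.0016,0.02,0,0,0,0,0,0.0016,0.02])

```text
time: 17.45
ee_pos: [0.4912, -0.3243, 0.0402]
orientation: [-180.0, 0.0, 6.2]
ft_force: [0.8, -0.5, -1.6]
gripper_width: 0.0315
```

Emit:
move_arm(targets=[0,0,0,0,0,0.0008,0.02,0,0,0,0,0,0.0015,0.02,0,0,0,0,0,0.0015,0.02])

```text
time: 17.82
ee_pos: [0.4912, -0.3245, 0.0396]
orientation: [-180.0, -0.0, 6.2]
ft_force: [-1.5, 2.3, 4.9]
gripper_width: 0.0313
```

Emit:
move_arm(targets=[0,0,0,0,0,0,0.04,0,0,0,0,0,0,0.05,0,0,0,0,0,-0.002,0.06,0,0,0,0,0,-0.02,0.07,0,0,0,0,0,-0.07,0.085,0,0,0,0,0,-0.12,0.085,0,0,0,0,0,-0.16,0.085,0,0,0,0,0,-0.16,0.085])

```text
time: 18.82
ee_pos: [0.4928, -0.3262, 0.2034]
orientation: [179.8, -0.4, 6.2]
ft_force: [-0.5, 0.1, 1.1]
gripper_width: 0.0847
```

Run:
```python
from lib import *
T,im,d=look("p9.png"); s=r.get_state(); print(s['time'],T[:3,3],s['orientation'],s['ft_force'],s['gripper_width'])
for n in "oblong cross".split():
    for q in models.trace("recess_"+n,"wrist")[:1]:
        P=cloud('wrist',d,q['pixels'],T); f=P[(P[:,2]<.0265)&(P[:,2]>.018)]
        print(n,round(q['confidence'],2),len(P),rect(P[:,:2]))
for q in models.trace("adapter_c","wrist")[:1]:
    P=cloud('wrist',d,q['pixels'],T); n=P[(P[:,2]>.074)&(P[:,2]<.085)]; f=P[(P[:,2]>.024)&(P[:,2]<.035)]; print(q['confidence'],q['bbox'],n.mean(0),rect(n[:,:2]),rect(f[:,:2]),f.mean(0))
```

```text
18.875 [ 0.49282543 -0.32617321  0.20343471] [179.90218307  -0.21838084   6.17168418] [ 0.57943166  0.12626359 -1.20022   ] 0.08510066264540027
oblong 0.84 10093 ([0.5772, -0.3147], 134.5, 88.3, -84.2)
cross 0.78 8184 ([0.5623, -0.1811], 135.0, 88.2, -84.3)
0.79 [253.8, 170.5, 44.6, 45.8] [ 0.49019451 -0.32381054  0.07926742] ([0.4898, -0.324], 30.9, 16.1, -83.3) ([0.4898, -0.3238], 48.1, 47.0, 6.1) [ 0.49600158 -0.32358623  0.02939758]
```

View pics/p9.png

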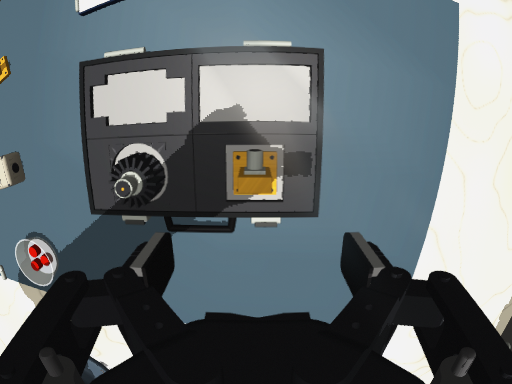

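Adapter sits square in its recess ((255,173)), flange top at 29.4 mm as it should be. Next the attenuator.

Emit:
move_arm(targets=[0,0,-1.4,0.023,-0.343,0,0.085,0,0,-1.4,0.023,-0.343,0,0.085,0,0,-1.4,0.023,-0.343,0,0.085,0,0,-1.4,0.023,-0.343,0,0.085,0,0,-1.4,0.023,-0.343,0,0.085,0,0,-1.4,0.023,-0.343,0,0.085,0,0,-1.4,0.023,-0.343,0,0.085,0,0,-1.4,0.023,-0.343,0,0.085])

```text
time: 20.02
ee_pos: [0.4762, 0.0196, 0.1975]
orientation: [-179.8, 0.0, 86.7]
ft_force: [-0.3, 0.1, -0.2]
gripper_width: 0.0852
```

Emit:
move_arm(targets=[0,0,-1.34,0.3424,-0.0358,0,0.085,0,0,-1.34,0.3424,-0.0358,0,0.085,0,0,-1.34,0.3424,-0.0358,0,0.085,0,0,-1.34,0.3424,-0.0358,0,0.085,0,0,-1.34,0.3424,-0.0358,0,0.085,0,0,-1.34,0.3424,-0.0358,0,0.085,0,0,-1.34,0.3424,-0.0358,0,0.085,0,0,-1.34,0.3424,-0.0358,0,0.085])

```text
time: 21.02
ee_pos: [0.4623, 0.3626, 0.1972]
orientation: [-179.9, -0.1, 163.1]
ft_force: [-1.0, -0.6, -0.7]
gripper_width: 0.0853
```

Run:
```python
from lib import *
T,im,d=look("p10.png"); s=r.get_state(); print(s['time'],T[:3,3],s['orientation'],s['q'].round(1))
for q in models.trace("attenuator_c","wrist")[:2]:
    P=cloud('wrist',d,q['pixels'],T); n=P[(P[:,2]>.038)&(P[:,2]<.052)]; a=P[P[:,2]>.006];print(q['confidence'],q['bbox'],len(n),n.mean(0),rect(n[:,:2]),'all',rect(a[:,:2]))
```

```text
21.075 [0.46233675 0.3626402  0.19718805] [-1.79874558e+02 -7.93623442e-02  1.63079658e+02] [-39.7  20.7  -3.1 102.1   1.3  57.4  29.7]
0.97 [256.9, 173.3, 39.1, 95.8] 1558 [0.46298705 0.36234381 0.04259864] ([0.4626, 0.3626], 58.5, 42.4, -16.4) all ([0.4641, 0.3619], 101.3, 42.7, -16.1)
```

Emit:
move_arm(targets=[0,0,-0.01,-0.0016,0,0.05,0.085,0,0,-0.01,-0.0016,0,0.1,0.085,0,0,-0.01,-0.0016,0,0.145,0.085,0,0,-0.01,-0.0016,0,0.175,0.085,0,0,-0.01,-0.0016,0,0.187,0.085,0,0,-0.01,-0.0016,0,0.187,0.085])

```text
time: 21.88
ee_pos: [0.4645, 0.3622, 0.0116]
orientation: [-180.0, -0.0, 163.7]
ft_force: [0.4, -0.1, 0.9]
gripper_width: 0.0851
```

Emit:
move_arm(targets=[0,0,0,0,0,0,0.03,0,0,0,0,0,0,0.03,0,0,0,0,0,0,0.03,0,0,0,0,0,0,0.03,0,0,0,0,0,0,0.03,0,0,0,0,0,0,0.03,0,0,0,0,0,0,0.03])

```text
time: 22.75
ee_pos: [0.4653, 0.363, 0.0132]
orientation: [179.9, 0.1, 163.7]
ft_force: [-0.1, -1.0, 5.6]
gripper_width: 0.0431
```

Emit:
move_arm(targets=[0,0,0,0,0,-0.015,0.03,0,0,0,0,0,-0.05,0.03,0,0,0,0,0,-0.09,0.03,0,0,0,-0.002,-0.004,-0.115,0.03,0,0,0,-0.01,-0.02,-0.12,0.03,0,0,0.05,-0.023,-0.046,-0.12,0.03,0,0,0.1,-0.039,-0.078,-0.12,0.03,0,0,0.18,-0.055,-0.11,-0.12,0.03])

```text
time: 23.75
ee_pos: [0.4857, 0.2372, 0.1301]
orientation: [-179.8, -0.1, 153.1]
ft_force: [0.2, -0.1, -3.2]
gripper_width: 0.0429
```

Run:
```python
from lib import *
T=pose(); s=r.get_state(); print(s['time'],T[:3,3],s['orientation'],s['ft_force'],s['gripper_width'],totool(T,[.562,-.1815,T[2,3]]))
```

```text
23.75 [0.48572526 0.23720569 0.13005396] [-1.79777050e+02 -8.68855586e-02  1.53064111e+02] [ 0.21013707 -0.12123084 -3.21960567] 0.04294017742665636 [-0.2577 -0.3387  0.0009]
```

Emit:
move_arm(targets=[0,0,0.13,-0.0335,-0.044,0,0.03,0,0,0.27,-0.069,-0.0905,0,0.03,0,0,0.41,-0.105,-0.138,0,0.03,0,0,0.55,-0.141,-0.185,0,0.03,0,0,0.69,-0.177,-0.232,0,0.03,0,0,0.83,-0.21,-0.276,0,0.03,0,0,0.94,-0.238,-0.313,0,0.03,0,0,1.0,-0.254,-0.333,0,0.03])

```text
time: 24.75
ee_pos: [0.5621, -0.1746, 0.1304]
orientation: [-179.8, 0.0, 95.6]
ft_force: [-0.6, 0.5, -3.3]
gripper_width: 0.0433
```

Emit:
move_arm(targets=[0,0,0,0,0,0,0.03,0,0,0,0,0,0,0.03])

```text
time: 25.0
ee_pos: [0.5638, -0.1684, 0.1309]
orientation: [-179.9, -0.1, 96.2]
ft_force: [1.1, 1.3, -2.5]
gripper_width: 0.0431
```

Run:
```python
from lib import *
T,im,d=look("p11.png"); s=r.get_state(); print(s['time'],T[:3,3],s['orientation'],s['ft_force'],s['gripper_width'],totool(T,[.562,-.1815,T[2,3]]))
for q in models.trace("recess_cross","wrist")[:1]:
    P=cloud('wrist',d,q['pixels'],T); P=P[P[:,2]<.036]; print(round(q['confidence'],2),len(P),rect(P[:,:2]))
for q in models.trace("attenuator_c","wrist")[:1]:
    P=cloud('wrist',d,q['pixels'],T); L=(P-T[:3,3])@T[:3,:3]; L=L[L[:,2]<.01]; n=L[L[:,2]<-.025]; print(q['confidence'],q['bbox'],rect(L[:,:2]),rect(n[:,:2]),np.percentile(n[:,2],[1,50]), np.polyfit(n[:,0],n[:,2],1))
```

```text
25.05 [ 0.56382969 -0.16836155  0.13086129] [-1.79918484e+02 -1.10500990e-01  9.62591545e+01] [ 0.64482438  0.1461425  -3.31695544] 0.04287696195039923 [-0.0129 -0.0032 -0.    ]
0.95 4503 ([0.5597, -0.1522], 89.2, 76.5, 6.8)
0.94 [255.8, 231.5, 109.2, 178.7] ([0.0077, 0.0], 89.6, 50.5, 5.1) ([0.0024, 0.0005], 59.3, 44.4, 0.3) [-0.03134423 -0.02948186] [-0.01192792 -0.0289699 ]
```

View pics/p11.png

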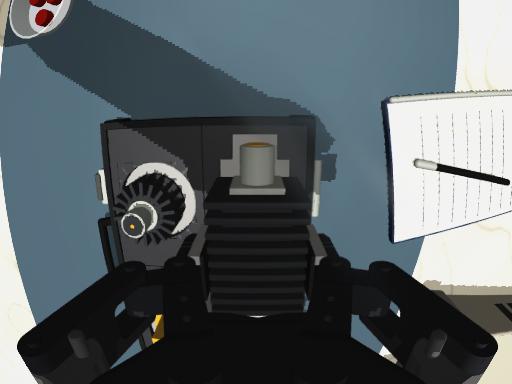

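Emit:
move_arm(targets=[0,0,0,-0.013,-0.0032,0.01,0.03,0,0,0,-0.013,-0.0032,0.04,0.03,0,0,0,-0.013,-0.0032,0.07,0.03,0,0,0,-0.013,-0.0032,0.087,0.03,0,0,0,-0.013,-0.0032,0.091,0.03,0,0,0,-0.013,-0.0032,0.0925,0.03,0,0,0,-0.013,-0.0032,0.0935,0.03,0,0,0,-0.013,-0.0032,0.0935,0.03])

```text
time: 26.15
ee_pos: [0.5634, -0.1832, 0.039]
orientation: [179.9, 0.0, 96.1]
ft_force: [0.4, 0.9, -3.2]
gripper_width: 0.0429
```

Emit:
move_arm(targets=[0,0,0,0,0,0.0008,0.03,0,0,0,0,0,0.0016,0.03,0,0,0,0,0,0.0016,0.03])

```text
time: 26.52
ee_pos: [0.5628, -0.1831, 0.0366]
orientation: [-180.0, -0.0, 96.1]
ft_force: [-0.7, 0.8, -3.7]
gripper_width: 0.043
```

Emit:
move_arm(targets=[0,0,0,0,0.0005,0.0008,0.03,0,0,0,0,0.0005,0.0016,0.03,0,0,0,0,0.0005,0.002,0.03,0,0,0,0,0.0005,0.002,0.03])

```text
time: 27.02
ee_pos: [0.5635, -0.183, 0.0352]
orientation: [180.0, -0.0, 96.1]
ft_force: [-1.4, 1.4, 3.5]
gripper_width: 0.043
```

Emit:
move_arm(targets=[0,0,0,0,0,0,0.052,0,0,0,0,0,0,0.06,0,0,0,0,0,0,0.062,0,0,0,0,0,-0.01,0.062,0,0,0,0,0,-0.05,0.062,0,0,0,0,0,-0.1,0.085,0,0,0,0,0,-0.16,0.085,0,0,0,0,0,-0.165,0.085])

```text
time: 28.02
ee_pos: [0.5662, -0.1845, 0.2055]
orientation: [179.4, 0.2, 96.1]
ft_force: [-0.1, -0.9, -0.8]
gripper_width: 0.0853
```

Run:
```python
from lib import *
T,im,d=look("p12.png"); s=r.get_state(); print(s['time'],T[:3,3],s['orientation'],s['ft_force'],s['gripper_width'])
for q in models.trace("attenuator_c","wrist")[:1]:
    P=cloud('wrist',d,q['pixels'],T); n=P[(P[:,2]>.059)&(P[:,2]<.075)]; a=P[P[:,2]>.033]; print(q['confidence'],q['bbox'],n.mean(0),rect(n[:,:2]),'all',rect(a[:,:2]),np.percentile(n[:,2],[50,95]))
for q in models.trace("recess_oblong","wrist")[:1]:
    P=cloud('wrist',d,q['pixels'],T); P=P[P[:,2]<.036]; print(round(q['confidence'],2),len(P),rect(P[:,:2]))
```

```text
28.075 [ 0.56623872 -0.18445917  0.20549128] [1.79629831e+02 9.78356979e-02 9.61218961e+01] [-0.05870355 -0.19607727 -0.30506944] 0.0850868466740118
0.78 [252.2, 171.9, 41.6, 102.9] [ 0.56348295 -0.18007543  0.06418584] ([0.5632, -0.1799], 58.1, 42.4, -83.3) all ([0.5636, -0.1821], 102.2, 42.8, -83.6) [0.06496914 0.06632125]
0.7 64 ([0.5643, -0.1949], 94.1, 48.9, -83.1)
```

View pics/p12.png

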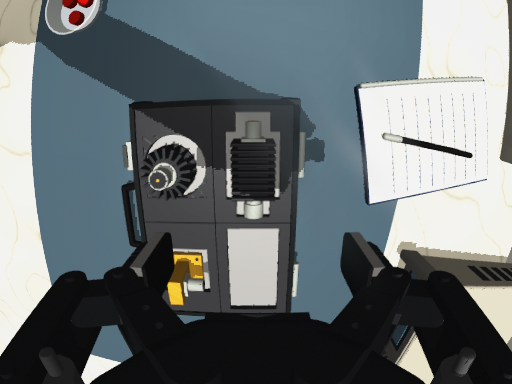

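Attenuator is in the cross recess ((253,165)), top at 65–66 mm as expected. Last, the sensor.

Emit:
move_arm(targets=[0,0,-0.19,0.2603,-0.0889,0,0.085,0,0,-0.19,0.2603,-0.0889,0,0.085,0,0,-0.19,0.2603,-0.0889,0,0.085,0,0,-0.19,0.2603,-0.0889,0,0.085,0,0,-0.19,0.2603,-0.0889,0,0.085,0,0,-0.19,0.2603,-0.0889,0,0.085,0,0,-0.19,0.2603,-0.0889,0,0.085])

```text
time: 29.05
ee_pos: [0.447, 0.0652, 0.1988]
orientation: [-179.9, 0.0, 106.9]
ft_force: [-0.7, -0.7, 0.6]
gripper_width: 0.0848
```

Run:
```python
from lib import *
T,im,d=look("p13.png"); s=r.get_state(); print(s['time'],T[:3,3],s['orientation'])
for q in models.trace("sensor_c","wrist")[:2]:
    P=cloud('wrist',d,q['pixels'],T); n=P[(P[:,2]>.033)&(P[:,2]<.045)]; a=P[P[:,2]>.006];print(q['confidence'],q['bbox'],len(n),n.mean(0),rect(n[:,:2]),'all',rect(a[:,:2]))
```

```text
29.1 [0.44700485 0.06517346 0.1988017 ] [-1.79912588e+02  2.72515552e-02  1.06894058e+02]
0.76 [259.0, 162.9, 41.8, 94.4] 2842 [0.45176915 0.0625787  0.03714647] ([0.4525, 0.0614], 76.1, 44.5, -73.9) all ([0.4489, 0.0743], 102.8, 44.7, -73.9)
```

View pics/p13.png

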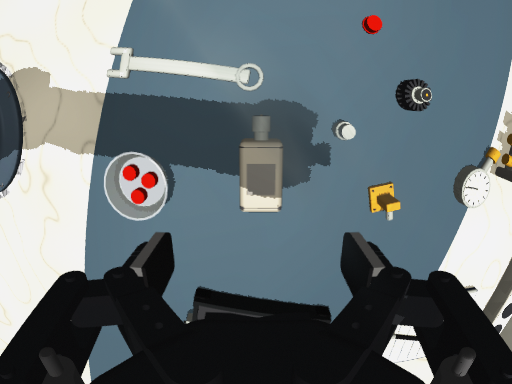

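Sensor at (260,165) with nut up-image; bowl and other things are clear of the jaws.

Emit:
move_arm(targets=[0,0,0.014,-0.0013,0.0042,0.05,0.085,0,0,0.014,-0.0013,0.0042,0.1,0.085,0,0,0.014,-0.0013,0.0042,0.145,0.085,0,0,0.014,-0.0013,0.0042,0.175,0.085,0,0,0.014,-0.0013,0.0042,0.1885,0.085,0,0,0.014,-0.0013,0.0042,0.1885,0.085])

```text
time: 29.9
ee_pos: [0.4516, 0.0655, 0.0108]
orientation: [-179.9, 0.0, 106.1]
ft_force: [-0.1, -0.3, -0.6]
gripper_width: 0.0856
```

Emit:
move_arm(targets=[0,0,0,0,0,0,0.03,0,0,0,0,0,0,0.03,0,0,0,0,0,0,0.03,0,0,0,0,0,0,0.03,0,0,0,0,0,0,0.03,0,0,0,0,0,0,0.03,0,0,0,0,0,0,0.03], squeeze=70)

```text
time: 30.78
ee_pos: [0.4522, 0.0664, 0.0124]
orientation: [179.9, -0.0, 106.2]
ft_force: [-1.2, -0.2, 6.5]
gripper_width: 0.0446
```

Emit:
move_arm(targets=[0,0,0,0,0,-0.015,0.03,0,0,0,0,0,-0.05,0.03,0,0,0,0,0,-0.09,0.03,0,0,0,-0.005,0,-0.12,0.03,0,0,0,-0.025,0,-0.125,0.03,0,0,0,-0.06,0.001,-0.125,0.03,0,0,0,-0.1,0.002,-0.125,0.03,0,0,0,-0.145,0.003,-0.125,0.03])

```text
time: 31.78
ee_pos: [0.4948, -0.0727, 0.1369]
orientation: [180.0, -0.0, 106.3]
ft_force: [0.4, 0.5, -3.4]
gripper_width: 0.0447
```

Emit:
move_arm(targets=[0,0,0.03,-0.045,0.001,0,0.03,0,0,0.06,-0.09,0.003,0,0.03,0,0,0.09,-0.135,0.0045,0,0.03,0,0,0.12,-0.18,0.006,0,0.03,0,0,0.15,-0.22,0.0075,0,0.03,0,0,0.175,-0.247,0.0085,0,0.03,0,0,0.175,-0.257,0.009,0,0.03,0,0,0.175,-0.257,0.009,0,0.03])

```text
time: 32.78
ee_pos: [0.5749, -0.3159, 0.1362]
orientation: [-180.0, -0.1, 96.2]
ft_force: [-0.4, 0.8, -3.9]
gripper_width: 0.0449
```

Run:
```python
from lib import *
T,im,d=look("p14.png"); s=r.get_state(); print(s['time'],T[:3,3],s['orientation'],s['ft_force'],s['wrist_torque'],s['gripper_width'],totool(T,[.577,-.3237,T[2,3]]))
for q in models.trace("sensor_c","wrist")[:1]:
    P=cloud('wrist',d,q['pixels'],T); L=(P-T[:3,3])@T[:3,:3]; L=L[(L[:,2]<.01)]; n=L[L[:,2]<-.02]; print(q['confidence'],q['bbox'],rect(L[:,:2]),rect(n[:,:2]),L[:,0].min(),L[:,0].max(), np.polyfit(n[:,0],n[:,2],1))
```

```text
32.825 [ 0.57494436 -0.31592493  0.13616833] [-1.79964774e+02 -1.01964279e-01  9.62583160e+01] [-0.18921327  0.58620939 -3.94649187] [ 0.06917575 -0.01648919  0.00876353] 0.04481796306513546 [-0.008   0.0012 -0.    ]
0.82 [254.9, 222.2, 105.5, 189.3] ([0.0138, 0.0007], 92.2, 46.9, -0.0) ([0.0004, 0.0004], 65.5, 46.1, 0.1) -0.03232075304983295 0.059886178717160565 [ 0.01584509 -0.02464176]
```

View pics/p14.png

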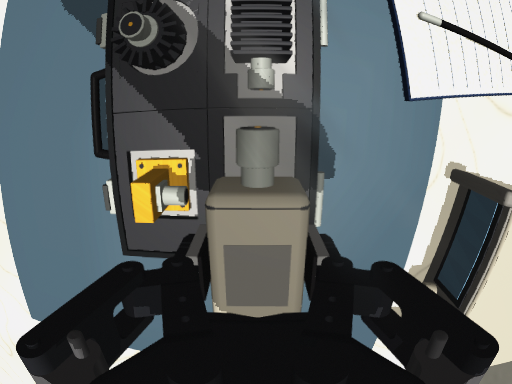

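Emit:
move_arm(targets=[0,0,0,-0.0077,0.0012,0.015,0.03,0,0,0,-0.0077,0.0012,0.045,0.03,0,0,0,-0.0077,0.0012,0.075,0.03,0,0,0,-0.0077,0.0012,0.092,0.03,0,0,0,-0.0077,0.0012,0.0965,0.03,0,0,0,-0.0077,0.0012,0.0985,0.03,0,0,0,-0.0077,0.0012,0.0995,0.03,0,0,0,-0.0077,0.0012,0.0995,0.03])

```text
time: 33.88
ee_pos: [0.5779, -0.3242, 0.0375]
orientation: [179.9, 0.0, 96.2]
ft_force: [-0.5, -1.0, -3.4]
gripper_width: 0.0446
```

Emit:
move_arm(targets=[0,0,0,0,0,0.0008,0.03,0,0,0,0,0,0.0016,0.03,0,0,0,0,0,0.0016,0.03])

```text
time: 34.25
ee_pos: [0.5773, -0.3239, 0.035]
orientation: [-180.0, -0.0, 96.2]
ft_force: [0.4, -0.3, -2.9]
gripper_width: 0.0445
```

Emit:
move_arm(targets=[0,0,0,0,0,0.0008,0.03,0,0,0,0,0,0.0016,0.03,0,0,0,0,0,0.0016,0.03])

```text
time: 34.62
ee_pos: [0.5775, -0.324, 0.0345]
orientation: [180.0, -0.0, 96.2]
ft_force: [-3.8, 1.6, 5.0]
gripper_width: 0.0448
```

Contact at the expected height. Release and withdraw.

Emit:
move_arm(targets=[0,0,0,0,0,0,0.05,0,0,0,0,0,0,0.057,0,0,0,0,0,0,0.06,0,0,0,0,0,-0.01,0.06,0,0,0,0,0,-0.05,0.06,0,0,0,0,0,-0.1,0.06,0,0,0,0,0,-0.16,0.07,0,0,0,0,0,-0.19,0.085])

```text
time: 35.62
ee_pos: [0.5785, -0.3251, 0.2283]
orientation: [179.7, 0.2, 96.2]
ft_force: [0.5, -0.7, -0.8]
gripper_width: 0.0845
```

Emit:
move_arm(targets=[0,0,0,-0.05,0,0,0.085,0,0,0,-0.08,0,0,0.085,0,0,0,-0.08,0,0,0.085])

```text
time: 36.0
ee_pos: [0.5847, -0.4068, 0.224]
orientation: [-180.0, 0.1, 95.9]
ft_force: [-0.7, -0.0, -0.3]
gripper_width: 0.0851
```

Run:
```python
from lib import *
s=r.get_state(); print(s['time'],s['ee_pos'],s['orientation'],s['ft_force'])
T,im,d=look("p15.png")
for n,lo,hi in(("load_c",.07,.09),("adapter_c",.074,.09),("attenuator_c",.059,.075),("sensor_c",.053,.07)):
    for q in models.trace(n,"wrist")[:1]:
        P=cloud('wrist',d,q['pixels'],T); t=P[(P[:,2]>lo)&(P[:,2]<hi)]; a=P[P[:,2]>.033]; print(n,round(q['confidence'],2),len(t),rect(t[:,:2]),np.percentile(t[:,2],[50,98]).round(4),'all',rect(a[:,:2]))
for c in("scene","side"):
    im,d=optics.capture(c)
    for n,lo,hi in(("small_load_c",.03,.05),("small_adapter_c",.034,.046)):
        for q in models.trace(n,c)[:1]:
            P=cloud(c,d,q['pixels']); P=P[(P[:,2]>lo)&(P[:,2]<hi)]; print(c,n,round(q['confidence'],2),P.mean(0).round(3))
```

```text
36.0 [ 0.58470366 -0.40682603  0.22403859] [-1.79977598e+02  1.28959793e-01  9.59330465e+01] [-0.74542656 -0.03480566 -0.27813694]Traceback (most recent call last):
  File "<stdin>", line 6, in <module>
    return _quantile_unchecked(
        a, q, axis, out, overwrite_input, method, keepdims, weights)
    return _ureduce(a,
                    func=_quantile_ureduce_func,
    ...<5 lines>...
                    overwrite_input=overwrite_input,
                    method=method)
    r = func(a, **kwargs)
    result = _quantile(arr,
                       quantiles=q,
    ...<2 lines>...
                       out=out,
                       weights=wgt)
    slices_having_nans = np.isnan(arr[-1, ...])
                                  ~~~^^^^^^^^^
IndexError: index -1 is out of bounds for axis 0 with size 0
```

View pics/p15.png

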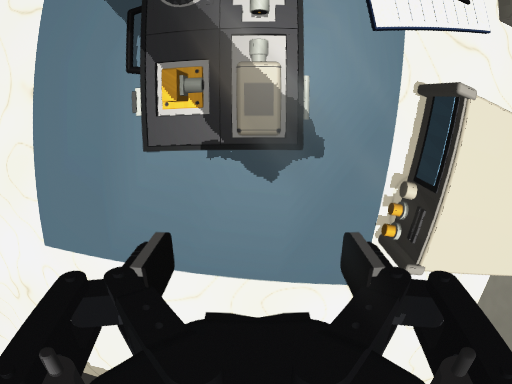

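Sensor lies inside the oblong recess ((259,95)), adapter unchanged ((182,87)). Load and attenuator are out of this view, so I'll check them with the fixed cameras.

Run:
```python
from lib import *
T,im,d=look(); out=[]
W={"wrist":(T,d)}
for c in("scene","side"):
    im,dd=optics.capture(c); W[c]=(None,dd)
    u,v=project(c,[.525,-.255,.03])[0]; u=int(np.clip(u,66,446)); v=int(np.clip(v,60,324))
    out.append(cv2.resize(im[v-60:v+60,u-66:u+66],(396,360)))
cv2.imwrite("pics/p16.png",cv2.cvtColor(np.hstack(out),cv2.COLOR_RGB2BGR))
for c,(t,dd) in W.items():
  for n,lo,hi in(("load_c",.07,.09),("adapter_c",.072,.09),("attenuator_c",.059,.075),("sensor_c",.053,.07),("small_load_c",.03,.05),("small_adapter_c",.034,.046)):
    for q in models.trace(n,c)[:1]:
        P=cloud(c,dd,q['pixels'],t); P=P[(P[:,2]>lo)&(P[:,2]<hi)]
        if len(P)>4: print(c,n,round(q['confidence'],2),len(P),rect(P[:,:2]),np.percentile(P[:,2],[50,98]).round(4))
```

```text
wrist sensor_c 0.98 3219 ([0.5783, -0.3293], 77.0, 45.6, -84.4) [0.0593 0.061 ]
scene load_c 0.85 104 ([0.4717, -0.1961], 19.8, 19.7, -38.4) [0.0806 0.0837]
scene adapter_c 0.9 188 ([0.4918, -0.3263], 31.7, 21.8, -78.7) [0.0808 0.0832]
scene attenuator_c 0.9 589 ([0.5619, -0.1822], 60.8, 44.6, -83.4) [0.0659 0.0687]
scene sensor_c 0.56 1140 ([0.5767, -0.3223], 98.4, 46.2, -83.8) [0.061  0.0632]
scene small_load_c 0.59 44 ([0.5972, 0.2053], 16.7, 14.3, -83.8) [0.0418 0.0462]
scene small_adapter_c 0.47 37 ([0.6078, 0.0677], 18.3, 14.8, 82.6) [0.0406 0.0434]
side load_c 0.85 53 ([0.47, -0.1906], 19.0, 17.0, -14.6) [0.079  0.0814]
side adapter_c 0.81 56 ([0.4869, -0.3203], 36.0, 16.0, -86.1) [0.0793 0.0816]
side attenuator_c 0.94 273 ([0.5613, -0.1798], 61.5, 43.9, -83.5) [0.0642 0.0666]
side sensor_c 0.62 251 ([0.5747, -0.3298], 81.8, 43.2, -83.8) [0.0591 0.0616]
side small_load_c 0.87 63 ([0.5962, 0.2081], 14.3, 14.3, 19.9) [0.0428 0.0454]
side small_adapter_c 0.49 42 ([0.6063, 0.0756], 17.8, 9.9, 27.0) [0.0404 0.0433]
```

View pics/p16.png

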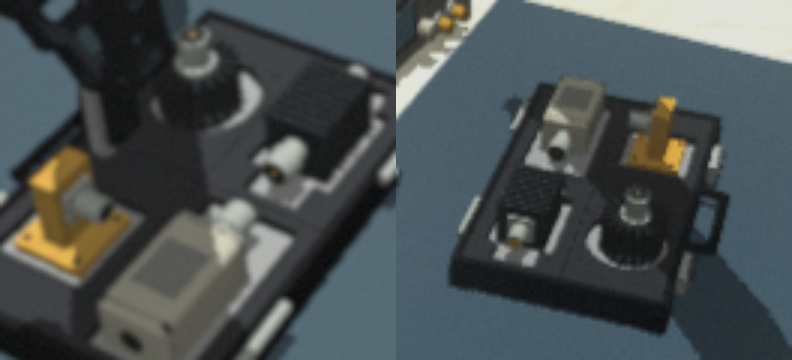

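All four parts are down: tops measure about 80, 80, 65 and 60 mm, and the small parts have not moved. Handing in.

```bash
python3 -c "
from plant import r
print(r.get_state()['time'], r.finish_job())"
```

```text
the job is handed in; nothing more can be done
37.15 None
```

All four parts are packed in the case, in the order asked: load in the round recess, adapter in the square, attenuator in the cross, sensor in the oblong. I set each down until the wrist force showed light contact, then released it. The job was handed in at 37 s.

**Final check (fixed cameras and wrist view):**

| Part | Top measured (mm) | Top expected (mm) |
|---|---|---|
| Load | 79–81 | 80 |
| Adapter | 79–81 | 80 |
| Attenuator | 64–66 | 66 |
| Sensor | 59–61 | 60 |

- **Position:** the three cameras put each part within about 4 mm of its recess centre, inside the 8 mm margin. They differed by a few mm from one another.
- **Small parts:** the small load and small adapter are where they were, within measurement noise.
- **Forces:** wrist force read at most about 14 N at the ends of my moves.

One check script stopped with an error because the load and attenuator were outside that wrist view. I repeated the check with the fixed cameras. No check failed in the end.

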